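# Snap the axle clip home with the clip fork

## Robot

A 6-joint arm with a two-finger parallel gripper is mounted at the origin on a cart in front of the work surface, level with it; the furniture and walls round the work are solid. World frame = base frame: x ahead of the robot, y to its left, z up, the work surface at z = 0. Lengths are in m, angles in rad, forces in N, time in s.
With the tool pointing down it reaches from about 0.35 to 0.95 m from the base axis. Payload 17.4 kg.
Tool frame: the origin (TCP) lies at the very end of the fingers, on their centre line; the grasp point (between the pads) lies 19 mm behind it (ctrl.grasp_offset is the distance from the TCP to the grasp point, in m); z points along the fingers, x is the direction in which the jaws open and shut, and the axes are right-handed (so a half turn about z gives the same grasp; the last joint's range is limited). The gripper opens to 93 mm and grips with 3 to 60 N. Pads are 15 mm wide; open, the fingers measure 128 mm over their backs; the gripper's body (75 mm by 188 mm) begins 65 mm behind the grasp point.
Start: joints at [1.214, 0.116, 1.442, -0, 1.584, -0.038], TCP at [0.212, 0.641, 0.189] pointing down, gripper open.
Joint ranges: [-2.83, 2.83], [-0.83, 2.19], [0.07, 2.5], [-1.14, 4.28], [0.01, 3], [-2.97, 2.97]. Speed limits (rad/s): [1.89, 1.89, 2.22, 3.14, 3.14, 3.14].

## Interface

Orientations are given as a unit quaternion [x, y, z, w].
In Python, from rig import ctrl, effector, planner, sensors, eyes, ticket gives the robot as it stands. The module is installed in compiled form; this text tells all that it offers. Calls block until the motion is done:
- ctrl.move_ptp(position, orientation): joint-space move of the TCP to a pose.
- ctrl.movel(position, speed=0.15, orientation=None, f_stop=None): straight line of the TCP; orientation=None keeps the orientation; speed is the mean speed in m/s. With f_stop (N) it stops when the force on the tool has changed by that much, and returns True; else False.
- ctrl.move_j(angles): joint-space move.
- effector.open_gripper() and effector.clamp(): open the fingers fully, or close them until they stop; the grip force is fixed at half the most.
- ctrl.dwell(seconds).
- planner.ik(position, orientation): joint angles nearest the present ones, or None.
- sensors.observe(): the state.
- eyes.snapshot(name): name is "scene" or "side" or "wrist"; returns (picture, depth): 400x640x3 uint8, red, green, blue; 400x640 float32, m along the optical axis (not along the pixel's ray), 0 where there is no reading.
- eyes.camera_model(name): a dict with "fx", "fy", "cx", "cy" (pixels), "D" ([k1, k2, p1, p2, k3] as OpenCV has them; the pictures are not rectified), "xyz" and "rotation" of the camera in the world. Camera axes: x right, y down, z forward; pixel columns grow to the right and rows downward; lengths in m; the calibration is good to about 2 mm. A picture is of the moment at which its call begins: read the wrist's pose just before it. camera_model takes no time and is no camera call; for the wrist camera it gives the pose at the moment of the call.
A pose or a line that the arm cannot do raises ctrl.PlanningError and nothing moves.
- ticket.sign_off(): hands the job in, once; it reports no verdict.
Trained networks look in the newest picture that a camera, given by its name, has taken for a name from the list of things; names that differ only in an ending like _2 or _b are one class to them, and where a whole thing is asked for, a point or a joint stands for the part that bears it (a point fixed in the world has none). Each returns a list of dicts, best first, with "confidence" (0 to 1); they miss things now and then, are a little off and sometimes report something else, mostly with a low value. They report only what shows in the picture. A call takes as long as a camera call. They do not tell look-alikes from the thing itself.
- eyes.trace(camera, label): "pixels" (400x640 bool, what is visible of it) and "rect" ([left, top, width, height] in pixels, round what is visible of it).
The state is a dict: "clock": time; "joints": joint angles; "dq": joint speeds; "effort": joint torques, N m; "ee_pos": TCP position; "tcp_rot": TCP orientation; "ft_force": force on the tool from outside, world axes, zero at the start; "moment": the same for the moment, N m; "width": finger opening in m.
Only numpy, scipy, OpenCV 4.12 (cv2) and the standard library are available. Lean on these libraries where they do the work, as an engineer would, in place of code of your own. Each camera call takes 0.05 s, during which the arm holds its last target. There are 200 camera calls.

## Task

Take the clip fork from its rest and, with its two prongs on the shoulders of the steel split clip, push the clip up the sloping bracket face until it snaps fully home in the groove of the axle. Push the clip with the fork only, never with the fingers, then lay the fork back in the notches of its rest, prongs pointing the same way and handle upright as it lay before, let go and back away. Leave the other things on the bench where they are.

Things in the scene. Friction and masses are not known exactly. Their poses are not given: they have to be found in the camera images.
- clip_center (a point): Split clip: flat steel E-shape, 9 mm thick, 82 long, 60 wide, on the sloping face. Point: centre of its eye, mid-thickness. x points out of its open end, up the slope; y across; z square out of the face. It starts 36 mm down the slope from home; pushing it home takes about 10 N. When home, this point and groove coincide within 2 mm.
- clip: The clip, same origin and axes. Sprung arms (outer faces y = +-24.5) reach x = +24; their inward noses (radius 5 at x = 13, y = +-15) snap over the 28 mm groove; a centre tooth (x = -15.5) then stops on the axle. Bridge: x = -42 to -28, y = +-30. Its flat shoulders face -x at x = -42, either side of a tail 14 wide that ends at x = -58.
- groove (a point): Point on the grooved axle's axis, 4.5 mm above the bracket's sloping face, 0.164 m above the bench. x points up the slope (30 degrees above level, towards the robot's left), y across, z out of the face along the axle. Groove 28 mm across, 12 high, between the face and the axle's round head (40 across, top 30 above the face).
- axle_face: Sloping aluminium face of the fixed grey bracket; origin on the face at the axle's axis, axes as groove. 84 mm wide, x = -106 to +44. Side rails 6 high, inner faces y = +-33, x = -85 to -25. A stop lug 14 wide, 6 high at x = -102.5 to -94.5 stands behind the clip's tail; the fork's prongs straddle lug and tail. Bracket foot 190x100 mm.
- fork_grip (a point): Loose clip fork, 180 mm long, 0.18 kg, lying in its rest. Point: centre of the black handle, where to grip it. x points along the handle to the prongs, z up. Handle 18 mm wide, 22 high, x = -70 to +60.
- fork: The fork, same origin and axes. Steel crosspiece x = 56 to 72, y = +-25, underside z = -9. Two prongs set lower than the handle: each 12 mm wide, 10 high, centred at y = +-19, z = -18, from x = 60 to blunt ends at x = 110; gap between them 26 mm.
- fork_tips (a point): Midpoint between the blunt ends of the two prongs: 110 mm ahead of and 18 mm below fork_grip; same axes.
- rest_seat (a point): Fixed fork rest: where fork_grip is (within 6 mm along) when the fork lies in it, 41 mm above the bench. x along the handle to the prongs, z up. Base plate 125x62 mm, 8 thick; two posts 10 thick at x = -54 and +43 with flaring notches, 21 mm wide below, 33 on top; cheeks rise 12 mm above this point. Between the posts the handle is free on both sides.
- bolt_tin: Bystander: round grey tin of bolts, 82x88x36 mm; origin at the centre of its underside.
- tape_roll: Bystander: roll of masking tape lying flat, 100 mm across, 25 mm high; origin at the centre of its underside.
- glue_bottle: Bystander: small bottle with red cap, 40 mm across, 95 mm high; origin at the centre of its underside.
- brush: Bystander: flat brush with wooden handle, 196 mm long, 11 mm high; origin at the centre of its underside.
- squeeze_bottle: Bystander: white squeeze bottle, 69 mm across, 214 mm high; origin at the centre of its underside.
Things that resemble listed ones, but are neither listed nor needed, are in the scene too. Of the things shaped like the clip, the bare steel one is meant.

How it is judged:
By the outcome, as a careful person would: the job done as asked, in the order asked, and still so for the second after the job is handed in, with the robot touching nothing.
It also fails if it takes over 54 s, if anything falls off the work surface, if the arm or the gripper's body presses on something with over 40 N, if the wrist force passes 120 N, or if a joint passes its speed limit or range.

## Working session

There is one attempt and no reset: what is moved stays moved. The work goes in short steps, each a Python script; the robot and the scene stay as the last script left them, time stands still between calls to the robot, and variables do not carry over. Pictures are saved under pics/ and viewed, about 8 in all and at most 12, crops included, and the job is handed in when it is done.

```bash
mkdir -p pics; ls; python3 - <<'E'
from rig import ctrl, effector, planner, sensors, eyes, ticket
import cv2,numpy as np
s=sensors.observe();print(s['clock'],s['ee_pos'],s['tcp_rot'],s['width'],s['ft_force'])
ims=[]
for n in ["scene","side","wrist"]:
    p,d=eyes.snapshot(n);m=eyes.camera_model(n);print(n,m)
    np.savez('pics/%s0.npz'%n,p=p,d=d)
    cv2.imwrite('pics/%s0.png'%n,p[...,::-1])
    for l in ["clip","fork","axle_face","rest_seat"]:
        try:
            for r in eyes.trace(n,l)[:4]: print(n,l,round(r['confidence'],2),r['rect'])
        except Exception as e: print(n,l,e)
E
```

```text
pics
0.0 [0.21151486 0.64074838 0.18819474] [ 8.10378269e-01  5.85906755e-01 -4.72628244e-04  3.35357643e-04] 0.09297893145512603 [0.4450269  0.43017415 0.2725014 ]
scene {'fx': 398.8384501371458, 'fy': 398.8384501371458, 'cx': 320.75862987361467, 'cy': 201.8935271773312, 'D': array([-0.08584115,  0.        ,  0.        ,  0.        ,  0.        ]), 'xyz': array([0.13109651, 0.81224494, 0.70326971]), 'rotation': array([-0.18592799,  0.85683828, -0.46829848,  0.10934112])}
side {'fx': 517.6545332192817, 'fy': 517.6545332192817, 'cx': 314.25260611515813, 'cy': 197.7981814052957, 'D': array([-0.02934995,  0.        ,  0.        ,  0.        ,  0.        ]), 'xyz': array([ 0.41915829, -0.81229048,  1.48805201]), 'rotation': array([ 0.96521923, -0.06359874,  0.01816109, -0.25293716])}
side clip 0.48 [305.3, 181.7, 20.7, 24.7]
side clip 0.48 [308.8, 253.5, 26.5, 21.3]
side clip 0.46 [358.6, 243.8, 29.5, 34.2]
side fork 0.91 [275.3, 298.6, 63.0, 23.7]
side fork 0.15 [302.7, 163.6, 30.4, 48.6]
side axle_face 0.97 [303.8, 158.4, 29.4, 53.3]
side rest_seat 0.79 [275.4, 295.9, 43.2, 26.4]
wrist {'fx': 279.52892861509645, 'fy': 279.52892861509645, 'cx': 315.07602624129584, 'cy': 202.1958493275572, 'D': array([-0.04769391,  0.        ,  0.        ,  0.        ,  0.        ]), 'xyz': array([0.14152502, 0.66474073, 0.385006  ]), 'rotation': array([0.80297783, 0.58063474, 0.07929306, 0.10863939])}
```

View pics/scene0.png

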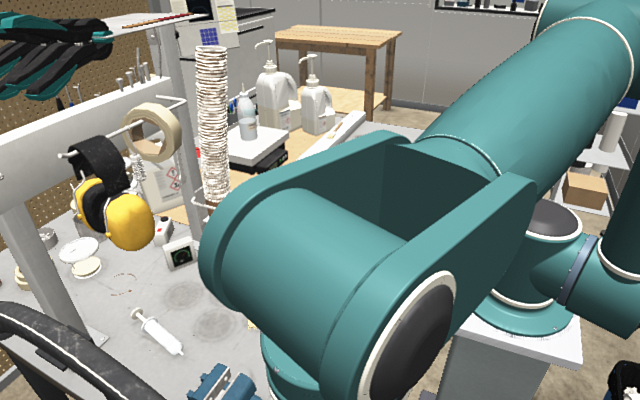

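View pics/side0.png

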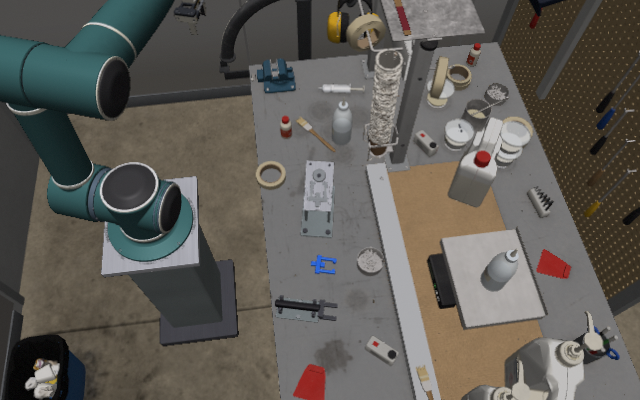

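Side view: the bare steel clip is on the grey bracket at about (318,190). The look-alikes are a blue clip shape at (322,264) and an orphan "clip" hit at (370,260), which is the tin. The fork lies in its rest at about (305,306) with its prongs to the right. I choose the steel clip on the bracket and the black-handled fork. Next I'll get rough positions and go to close views.

```bash
cat > h.py <<'E'
from rig import ctrl, effector, planner, sensors, eyes, ticket
import cv2,numpy as np
from scipy.spatial.transform import Rotation as R
def backproj(m,d,uv,z=None):
    K=np.array([[m['fx'],0,m['cx']],[0,m['fy'],m['cy']],[0,0,1]])
    n=cv2.undistortPoints(np.float64(uv).reshape(-1,1,2),K,m['D'])[:,0]
    ray=np.c_[n,np.ones(len(n))]
    if d is not None:
        dd=np.array([d[int(round(v)),int(round(u))] for u,v in uv]); 
        return R.from_quat(m['rotation']).apply(ray*dd[:,None])+m['xyz']
    r=R.from_quat(m['rotation']).apply(ray)
    return m['xyz']+r*((z-m['xyz'][2])/r[:,2])[:,None]
def cloud(m,d,rect):
    l,t,w,h=map(int,rect); v,u=np.mgrid[t:t+h,l:l+w]; uv=np.c_[u.ravel(),v.ravel()]
    p=backproj(m,d,uv); return uv,p
def look(ang,tilt=0,):  # tool-down quaternion, tool x axis at angle ang in world xy
    return R.from_euler('z',ang)*R.from_euler('x',np.pi)
E
python3 - <<'E'
from h import *
f=np.load('pics/side0.npz');m=eyes.camera_model('side');d=f['d']
pts={'axle':(318,176),'clip':(318,190),'forkrear':(277,304),'forkfront':(336,312),'crosspiece':(322,308),'blue':(322,264),'tin':(370,260),'tape':(270,188),'glue':(286,120),'br_bl':(303,234),'br_br':(332,236),'br_tr':(334,162),'br_tl':(308,162)}
for k,v in pts.items(): print(k,backproj(m,d,[v])[0].round(3))
s=sensors.observe();mw=eyes.camera_model('wrist')
T=R.from_quat(s['tcp_rot']);print('cam in tool',T.inv().apply(mw['xyz']-s['ee_pos']),(T.inv()*R.from_quat(mw['rotation'])).as_matrix().round(3))
cv2.imwrite('pics/c1.png',cv2.resize(f['p'][150:330,250:400,::-1],None,fx=3.3,fy=3.3,interpolation=2))
E
```

```text
axle [ 0.54  -0.014  0.186]
clip [ 0.538 -0.032  0.135]
forkrear [ 0.378 -0.342  0.05 ]
forkfront [ 0.547 -0.372 -0.001]
crosspiece [ 0.505 -0.37   0.049]
blue [ 0.526 -0.219  0.005]
tin [ 0.675 -0.225  0.004]
tape [0.393 0.071 0.005]
glue [0.472 0.279 0.091]
br_bl [ 0.481 -0.11   0.004]
br_br [ 0.572 -0.126 -0.003]
br_tr [ 0.62   0.152 -0.005]
br_tl [0.518 0.042 0.182]
cam in tool [ 0.00060103 -0.07394136 -0.19606985] [[ 1.    -0.     0.001]
 [-0.     0.964  0.267]
 [-0.001 -0.267  0.964]]
```

View pics/c1.png

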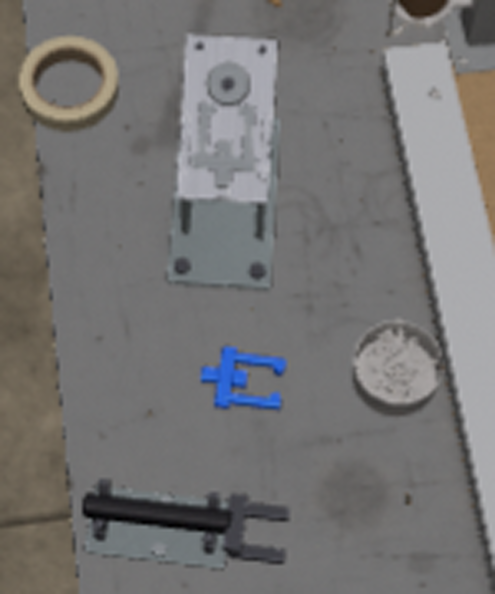

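The crop confirms the bare steel clip on the bracket, below the axle, and the black-handled fork in its rest with its prongs towards +x. Going to close views.

```bash
python3 - <<'E'
from h import *
def q(psi): return (R.from_euler('z',psi,degrees=True)*R.from_euler('x',180,degrees=True)).as_quat()
def snap(n):
    s=sensors.observe();m=eyes.camera_model('wrist');p,d=eyes.snapshot('wrist')
    np.savez('pics/%s.npz'%n,p=p,d=d,**{k:np.array(v) for k,v in m.items()}); cv2.imwrite('pics/%s.png'%n,p[...,::-1])
    print(n,s['clock'],s['ee_pos'].round(3),s['joints'].round(2))
    for l in ["clip","fork","axle_face","rest_seat"]:
        for r in eyes.trace('wrist',l)[:3]:
            if r['confidence']>.3:
                print(n,l,round(r['confidence'],2),r['rect'])
                np.save('pics/%s_%s.npy'%(n,l),r['pixels']) if r is not None else 0
ctrl.movel([0.17,0.50,0.40],0.3)
ctrl.move_ptp([0.54,-0.01,0.36],q(-5))
snap('b1')
ctrl.movel([0.54,-0.05,0.30],0.2); snap('b2')
ctrl.move_ptp([0.40,-0.35,0.27],q(-97)); snap('f1')
ctrl.movel([0.42,-0.35,0.20],0.2); snap('f2')
a=np.hstack([cv2.imread('pics/b2.png')]);b=cv2.imread('pics/f2.png')
cv2.imwrite('pics/v1.png',a);
E
```

```text
b1 4.0167 [ 0.54  -0.009  0.36 ] [-0.06 -0.17  1.45  0.    1.86  0.02]
b1 clip 0.93 [298.7, 245.9, 39.2, 26.8]
b1 clip 0.64 [294.9, 174.0, 40.3, 42.4]
b1 fork 0.97 [253.9, 312.0, 81.2, 25.5]
b1 axle_face 0.87 [290.1, 128.8, 62.7, 90.6]
b1 rest_seat 0.82 [254.8, 315.9, 58.6, 23.2]
b2 4.775 [ 0.54  -0.05   0.301] [-0.14 -0.18  1.55  0.    1.77 -0.05]
b2 clip 0.83 [297.7, 241.0, 41.8, 29.8]
b2 clip 0.67 [289.6, 150.2, 44.5, 51.8]
b2 fork 0.87 [241.7, 315.1, 91.9, 29.4]
b2 axle_face 0.57 [280.0, 95.1, 80.0, 109.6]
b2 rest_seat 0.62 [247.8, 314.9, 59.8, 27.0]
f1 6.2833 [ 0.401 -0.349  0.27 ] [-0.77 -0.21  1.62  0.    1.72  0.93]
f1 clip 0.62 [2.4, 81.4, 83.1, 51.2]
f1 clip 0.58 [203.1, 70.1, 39.6, 53.6]
f1 fork 0.8 [302.1, 72.0, 34.3, 123.0]
f1 axle_face 0.71 [0.0, 68.3, 99.4, 73.2]
f1 rest_seat 0.56 [292.2, 109.1, 42.5, 78.8]
f2 7.05 [ 0.42  -0.35   0.201] [-0.74 -0.17  1.7  -0.    1.61  0.95]
f2 clip 0.72 [0.0, 92.6, 37.3, 65.9]
f2 clip 0.69 [184.0, 76.9, 46.2, 62.5]
f2 fork 0.82 [299.5, 73.9, 44.7, 147.1]
f2 axle_face 0.73 [0.0, 84.3, 59.3, 84.0]
f2 rest_seat 0.7 [0.0, 86.7, 59.1, 80.3]
f2 rest_seat 0.61 [287.8, 123.8, 55.6, 93.9]
```

View pics/b2.png

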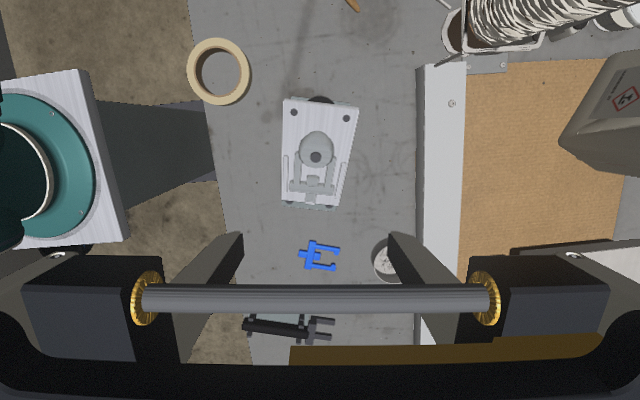

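View pics/f2.png

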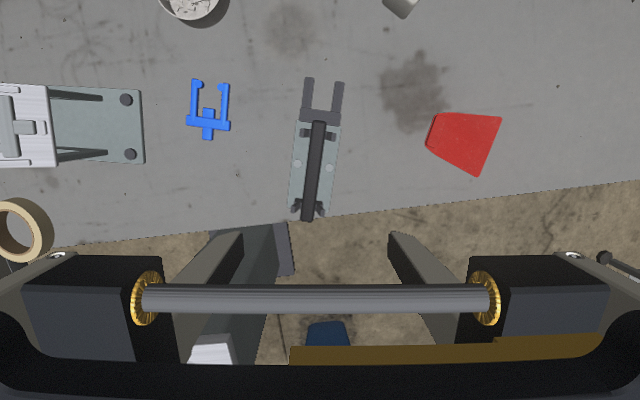

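b2 shows the axle head at (316,155), the clip below it at (316,185) and the blue decoy at (320,257). f2 shows the fork handle from (308,219) to (318,122), the prong tips at (309,78) and (340,82), and the blue decoy at (208,110). Next I fit geometry to the depth clouds.

```bash
python3 - <<'E'
from h import *
def load(n):
    f=np.load('pics/%s.npz'%n); m={k:f[k] for k in['fx','fy','cx','cy','D','xyz','rotation']}; m={k:(float(v) if v.ndim==0 else v) for k,v in m.items()}
    return f['p'],f['d'],m
for n,r in [('f1',(292,65,50,140)),('f2',(285,70,65,155))]:
    p,d,m=load(n); uv,P=cloud(m,d,r)
    dark=p[uv[:,1],uv[:,0]].astype(int).max(1)<95
    h=P[(P[:,2]>.046)&(P[:,2]<.062)&dark]
    for _ in range(3):
        c=h[:,:2].mean(0); ax=np.linalg.svd(h[:,:2]-c)[2][0]; ax*=np.sign(ax[0]); nn=np.array([-ax[1],ax[0]])
        h=h[abs((h[:,:2]-c)@nn)<.012]
    t=(h[:,:2]-c)@ax
    print(n,'handle c',c,'yaw',np.degrees(np.arctan2(ax[1],ax[0])).round(2),'z med',np.median(h[:,2]),'t',t.min(),t.max(),'w',np.percentile((h[:,:2]-c)@nn,[2,98]))
    g=P[(P[:,2]>.008)&(P[:,2]<.06)&dark]; tt=(g[:,:2]-c)@ax; s=(g[:,:2]-c)@nn
    k=tt>.06
    for a in np.arange(-.08,.14,.01):
        kk=(tt>=a)&(tt<a+.01)
        if kk.sum()>3: print(round(a,3),kk.sum(),'s',np.percentile(s[kk],[3,97]).round(4),'z',np.percentile(g[kk,2],[10,50,90]).round(4))
    tip=tt[k&(abs(s)<.035)]; print('tip',tip.max(), 'tips xy',c+ax*np.percentile(tip,99))
for n,r in [('b1',(285,125,72,100)),('b2',(275,92,90,115))]:
    p,d,m=load(n); uv,P=cloud(m,d,r)
    # plane fit (ransac)
    Q=P[(P[:,2]>.09)&(P[:,2]<.21)]; rng=np.random.default_rng(0);best=0
    for _ in range(400):
        a=Q[rng.choice(len(Q),3,False)]; v=np.cross(a[1]-a[0],a[2]-a[0]); L=np.linalg.norm(v)
        if L<1e-6: continue
        v/=L; v*=np.sign(v[2])
        if not .8<v[2]<.92: continue
        i=abs((Q-a[0])@v)<.0015
        if i.sum()>best: best=i.sum(); I=i
    F=Q[I]; c=F.mean(0); v=np.linalg.svd(F-c)[2][2]; v*=np.sign(v[2])
    ux=np.array([0,0,1])-v*v[2]; ux/=np.linalg.norm(ux); uy=np.cross(v,ux)
    hgt=(Q-c)@v
    print(n,'normal',v,'tilt',np.degrees(np.arccos(v[2])),'dir',np.degrees(np.arctan2(ux[1],ux[0])))
    H=Q[(hgt>.022)&(hgt<.036)]; hc=((H-c)@ux, (H-c)@uy, (H-c)@v)
    cx=(np.percentile(hc[0],1)+np.percentile(hc[0],99))/2; cy=(np.percentile(hc[1],1)+np.percentile(hc[1],99))/2
    print(' head h',np.median(hc[2]),'ext',np.ptp(hc[0]),np.ptp(hc[1]),'N',len(H))
    g=c+ux*cx+uy*cy+v*.0045; print(' groove',g, 'mean', c+ux*hc[0].mean()+uy*hc[1].mean()+v*.0045)
    fx,fy=(F-g)@ux,(F-g)@uy; print(' face ext x',fx.min(),fx.max(),'y',fy.min(),fy.max())
    h2=(Q-g)@v+.0045;C=Q[(h2>.006)&(h2<.013)];a,b=(C-g)@ux,(C-g)@uy
    k=(abs(b)<.034)&(a<-.0); print(' clip pts',k.sum())
    for lo in np.arange(-.106,0,.006):
        kk=k&(a>=lo)&(a<lo+.006)
        if kk.sum()>1: print('  ',lo.round(3),kk.sum(),b[kk].min().round(4),b[kk].max().round(4))
E
```

```text
f1 handle c [ 0.44226392 -0.34890163] yaw -14.25 z med 0.052013694877540345 t -0.0712778828039879 0.06972167712051569 w [-0.00850239  0.00850491]
-0.08 5 s [-0.0057  0.0048] z [0.0499 0.0509 0.0511]
-0.07 67 s [-0.0079  0.0084] z [0.0506 0.0522 0.0532]
-0.06 198 s [-0.0177  0.0202] z [0.025  0.0497 0.0531]
-0.05 80 s [-0.0087  0.0086] z [0.0498 0.0521 0.0533]
-0.04 78 s [-0.0075  0.0082] z [0.0507 0.052  0.0532]
-0.03 73 s [-0.0079  0.0078] z [0.0507 0.0521 0.0534]
-0.02 79 s [-0.008   0.0083] z [0.0507 0.0522 0.0532]
-0.01 82 s [-0.0079  0.0084] z [0.0505 0.0521 0.0531]
-0.0 80 s [-0.008  0.008] z [0.0507 0.0521 0.0532]
0.01 83 s [-0.008   0.0079] z [0.0505 0.0521 0.0531]
0.02 85 s [-0.0081  0.0079] z [0.0506 0.0521 0.0533]
0.03 126 s [-0.0167  0.0168] z [0.0355 0.0514 0.0531]
0.04 149 s [-0.0177  0.0171] z [0.0358 0.0517 0.0532]
0.05 125 s [-0.0182  0.0219] z [0.0451 0.0503 0.0526]
0.06 99 s [-0.0222  0.0237] z [0.0458 0.0471 0.0482]
0.07 65 s [-0.0231  0.0222] z [0.0273 0.0283 0.0395]
0.08 81 s [-0.023   0.0229] z [0.0276 0.0285 0.0296]
0.09 80 s [-0.0233  0.023 ] z [0.0267 0.0283
[... 2204 characters left out ...]
 78.57091323025557
 head h 0.029927969488540068 ext 0.036654060842621 0.038699102346401906 N 892
 groove [0.54732891 0.00650131 0.16522507] mean [0.54775655 0.00833673 0.16630572]
 face ext x -0.10807402148102915 0.042732030443316756 y -0.04215802422682778 0.04195023426509509
 clip pts 973
   -0.106 6 -0.0048 0.0008
   -0.1 15 -0.006 0.0054
   -0.094 30 -0.007 0.0059
   -0.088 36 -0.0337 0.0338
   -0.082 92 -0.034 0.0338
   -0.076 145 -0.0297 0.0285
   -0.07 165 -0.0339 0.033
   -0.064 92 -0.0252 0.033
   -0.058 99 -0.0246 0.0332
   -0.052 53 -0.025 0.0334
   -0.046 54 -0.0252 0.0336
   -0.04 59 -0.0246 0.0337
   -0.034 57 -0.0337 0.0338
   -0.028 49 -0.034 0.0327
   -0.022 21 -0.0242 0.0242
```

Fork and bracket fits agree across both views to about 1–2 mm. The heights match the text: handle top 0.052, axle head 30 mm above the face. Grasping now.

```bash
cat >> h.py <<'E'
def fr(yaw,pitch):  # fork frame: x at yaw, pitched up
    return R.from_euler('ZY',[yaw,-pitch],degrees=True)
FT=R.from_matrix(np.array([[0,-1,0],[-1,0,0],[0,0,-1]],float)) # tool axes in fork frame (x=-fy,y=-fx,z=-fz)
def tool(grip,F,back=0): # tcp pose for fork_grip at grip
    return np.array(grip)+F.apply([0,0,-.019]), (F*FT).as_quat()
REST=np.array([.4407,-.3485,.041]); FR=fr(-14.15,0)
GROOVE=np.array([.5473,.0055,.1646]); FS=fr(78.6,30)
FACE=GROOVE-FS.apply([0,0,.0045])
def atslope(tipx,tipz,tipoff=np.array([.110,0,-.018]),y=0): # tip slope coordinates on face -> tool pose
    return tool(FACE+FS.apply([tipx,y,tipz])-FS.apply(tipoff),FS)
E
python3 - <<'E'
from h import *
for a in [(-.12,.07),(-.086,.04),(-.086,.0065),(-.041,.0065)]:
    p,q=atslope(*a); print(a,p.round(3),np.array(planner.ik(p,q)).round(2))
p,q=tool(REST,FR)
ctrl.move_ptp(p+[0,0,.10],q); ctrl.movel(p,.1)
effector.clamp(); s=sensors.observe(); print(s['clock'],s['width'],s['ee_pos'],s['ft_force'])
ctrl.movel(p+[0,0,.15],.15)
s=sensors.observe();m=eyes.camera_model('wrist');pic,d=eyes.snapshot('wrist');np.savez('pics/g1.npz',p=pic,d=d)
cv2.imwrite('pics/g1.png',pic[...,::-1])
print(s['clock'],s['width'],s['ft_force'])
uv,P=cloud(m,d,(270,0,100,330))
T=R.from_quat(s['tcp_rot']); G=s['ee_pos']-T.apply([0,0,.019]); F=T*FT.inv()
L=F.inv().apply(P-G)
for a in np.arange(-.03,.13,.01):
    for nm,k in (('mid',abs(L[:,1])<.008),('prL',(L[:,1]>.012)&(L[:,1]<.028)),('prR',(L[:,1]<-.012)&(L[:,1]>-.028))):
        k=k&(L[:,0]>=a)&(L[:,0]<a+.01)&(L[:,2]>-.05)&(L[:,2]<.05)
        if k.sum()>4: print(round(a,2),nm,k.sum(),'z',np.median(L[k,2]).round(4),'y',np.percentile(L[k,1],[3,97]).round(4),'xmax',L[k,0].max().round(4))
E
```

```text
(-0.12, 0.07) [ 0.502 -0.221  0.105] [-0.73  0.03  1.74  0.45  1.64 -0.56]
(-0.086, 0.04) [ 0.51  -0.178  0.096] [-0.66 -0.    1.79  0.46  1.6  -0.51]
(-0.086, 0.0065) [ 0.514 -0.161  0.067] [-0.64  0.01  1.83  0.47  1.55 -0.51]
(-0.041, 0.0065) [ 0.521 -0.123  0.09 ] [-0.57 -0.04  1.84  0.48  1.55 -0.44]
10.3167 0.0017673151737838452 [ 0.44099911 -0.35013418  0.0243918 ] [-7.99051658 -4.28901292 20.97683712]
11.4667 0.0003847225419649196 [-1.34712515 -0.05754938 -0.2624097 ]
0.0 mid 752 z 0.0326 y [-0.0075  0.0075] xmax 0.0098
0.0 prL 132 z 0.0362 y [0.0122 0.016 ] xmax 0.0097
0.0 prR 95 z 0.0367 y [-0.015 -0.012] xmax 0.0096
```

View pics/g1.png

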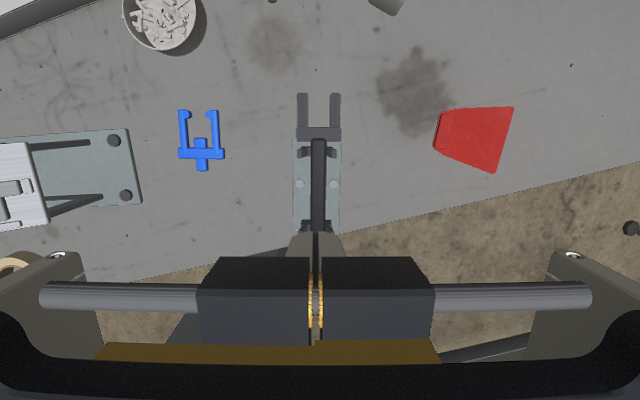

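The grasp missed: the fingers are shut on nothing (width 0.4 mm) at pixel (316,232). The fork still lies in the rest, handle (318,140)–(318,228), prong tips (303,95) and (335,95). I'll re-measure the fork and find out why.

```bash
cat >> h.py <<'E'
def forkfit(p,d,m,rect):
    uv,P=cloud(m,d,rect); dark=p[uv[:,1],uv[:,0]].astype(int).max(1)<95
    h=P[(P[:,2]>.046)&(P[:,2]<.075)&dark]
    for _ in range(4):
        c=h[:,:2].mean(0); ax=np.linalg.svd(h[:,:2]-c)[2][0]; ax*=np.sign(ax[0]); nn=np.array([-ax[1],ax[0]])
        h=h[abs((h[:,:2]-c)@nn)<.011]
    t=(h[:,:2]-c)@ax; A=np.polyfit(t,h[:,2],1)
    g=P[(P[:,2]>.015)&dark&(abs((P[:,:2]-c)@nn)<.03)]; tt=(g[:,:2]-c)@ax; tip=np.percentile(tt[tt>.06],99.5)
    grip=c+ax*(tip+.0005-.110)
    print('yaw',np.degrees(np.arctan2(ax[1],ax[0])).round(2),'grip',grip.round(4),'ztop',np.median(h[:,2]).round(4),'slope',A.round(4),'t',t.min().round(4),t.max().round(4),'tip',tip.round(4))
    return uv,P
E
python3 - <<'E'
from h import *
m=eyes.camera_model('wrist');f=np.load('pics/g1.npz')
forkfit(f['p'],f['d'],m,(285,88,65,142))
m2={k:np.load('pics/f2.npz')[k] for k in['fx','fy','cx','cy','D','xyz','rotation']};m2={k:(float(v) if v.ndim==0 else v) for k,v in m2.items()}
g=np.load('pics/f2.npz');forkfit(g['p'],g['d'],m2,(285,70,65,155))
# finger geometry in tool frame from g1
s=sensors.observe();uv,P=cloud(m,f['d'],(200,225,240,40));T=R.from_quat(s['tcp_rot']);L=T.inv().apply(P-s['ee_pos'])
for a in np.arange(-.07,.005,.005):
    k=(L[:,2]>=a)&(L[:,2]<a+.005)
    if k.sum(): print(a.round(3),k.sum(),L[k,0].min().round(3),L[k,0].max().round(3),L[k,1].min().round(3),L[k,1].max().round(3))
cv2.imwrite('pics/z.png',cv2.resize(f['p'][60:300,220:420,::-1],None,fx=2.4,fy=2.4))
print(s['joints'],s['ft_force'],s['width'])
E
```

```text
yaw -14.24 grip [ 0.4399 -0.3504] ztop 0.0519 slope [-0.0236  0.0514] t -0.0635 0.0566 tip 0.0943
yaw -14.12 grip [ 0.4403 -0.3484] ztop 0.052 slope [-0.0142  0.0516] t -0.0727 0.0679 tip 0.1058
-0.07 85 -0.015 0.014 -0.01 -0.007
-0.065 250 -0.016 0.015 -0.01 -0.007
-0.06 228 -0.016 0.015 -0.01 -0.007
-0.055 198 -0.016 0.015 -0.01 -0.007
-0.05 179 -0.015 0.015 -0.01 -0.007
-0.045 162 -0.015 0.014 -0.01 -0.007
-0.04 133 -0.014 0.013 -0.01 -0.007
-0.035 71 -0.01 0.01 -0.01 -0.007
-0.03 7 -0.005 0.004 -0.009 -0.007
[-7.14495791e-01 -1.25530915e-01  1.71159618e+00  1.92599857e-05
  1.55723891e+00  1.10327264e+00] [-0.28019936  0.3761849  -0.52741597] 0.00015703359770295023
```

View pics/z.png

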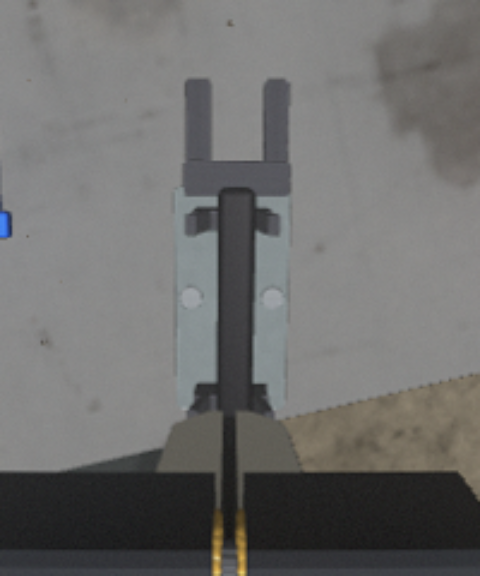

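```bash
python3 - <<'E'
from h import *
print('grasp_offset',ctrl.grasp_offset)
m=eyes.camera_model('wrist');f=np.load('pics/g1.npz');s=sensors.observe();T=R.from_quat(s['tcp_rot'])
for v in range(208,262,4):
    us=list(range(304,330,3)); P=backproj(m,f['d'],[(u,v) for u in us]);L=T.inv().apply(P-s['ee_pos'])
    print(v,[f"{z*1000:.0f}" for z in L[:,2]],'y',[f"{z*1000:.0f}" for z in L[:,1]][4])
E
```

```text
grasp_offset 0.0188
208 ['163', '162', '163', '119', '119', '117', '118', '122', '-196'] y 20
212 ['163', '162', '162', '118', '119', '118', '120', '121', '162'] y 25
216 ['-196', '162', '163', '118', '118', '118', '118', '122', '163'] y 30
220 ['158', '157', '159', '119', '118', '118', '119', '122', '160'] y 35
224 ['143', '142', '144', '119', '119', '118', '121', '121', '144'] y 40
228 ['130', '139', '140', '120', '118', '117', '119', '123', '129'] y 45
232 ['124', '-32', '-31', '119', '118', '-32', '-31', '-30', '126'] y 50
236 ['-39', '-38', '-38', '-34', '-35', '-39', '-38', '-39', '-38'] y -8
240 ['-44', '-46', '-44', '-41', '-41', '-45', '-44', '-44', '-44'] y -7
244 ['-50', '-49', '-50', '-47', '-47', '-51', '-50', '-49', '-51'] y -8
248 ['-55', '-54', '-56', '-53', '-52', '-56', '-55', '-56', '-55'] y -7
252 ['-61', '-60', '-60', '-57', '-58', '-60', '-60', '-61', '-61'] y -8
256 ['-64', '-65', '-66', '-63', '-63', '-65', '-65', '-65', '-65'] y -8
260 ['-121', '-121', '-69', '-67', '-66', '-70', '-121', '-121', '-122'] y -7
```

By depth, the finger ends sit about 30 mm behind the reported TCP, both open and shut. The first close slid off the handle's top, which fits the 21 N upward force. I'll correct the tool length by 30 mm, guard the descent, and verify after lifting.

```bash
sed -i 's/\[0,0,-.019\]/[0,0,-.049+.030*2]/; s/^REST=.*FR=/REST=np.array([.4401,-.3498,.041]); FR=/' h.py; sed -i 's/\[0,0,-.049+.030\*2\]/[0,0,-.049]/' h.py; grep -n "def tool" -A1 h.py; cat >> h.py <<'E'
def inhand(s,m,p,d,show=True):
    uv,P=cloud(m,d,(255,30,130,200)); dark=p[uv[:,1],uv[:,0]].astype(int).max(1)<95
    T=R.from_quat(s['tcp_rot']); F=T*FT.inv(); G=s['ee_pos']-T.apply([0,0,.049]); L=F.inv().apply(P-G)
    pr=L[(L[:,2]<-.004)&(L[:,2]>-.025)&(abs(L[:,1])<.035)&(L[:,0]>.07)&(L[:,0]<.125)&dark]
    pc=np.polyfit(pr[:,0],pr[:,2],1); tx=np.percentile(pr[:,0],99)
    hd=L[(L[:,2]>.003)&(L[:,2]<.02)&(abs(L[:,1])<.012)&(L[:,0]>.02)&(L[:,0]<.055)&dark]
    hc=np.polyfit(hd[:,0],hd[:,2],1); hy=np.polyfit(hd[:,0],hd[:,1],1)
    yl=np.percentile(pr[:,1],[1,99])
    print('prong top z at tip',np.polyval(pc,tx).round(4),'pitch',np.degrees(pc[0]).round(2),'tipx',tx.round(4),'y',yl.round(4),'n',len(pr),'| handle top',np.polyval(hc,0).round(4),'pitch',np.degrees(hc[0]).round(2),'yaw',np.degrees(hy[0]).round(2),len(hd))
    return L
E
python3 - <<'E'
from h import *
effector.open_gripper()
p,q=tool(REST,FR)
ctrl.move_ptp(p+[0,0,.07],q); print(ctrl.movel(p,.1,f_stop=8))
s=sensors.observe(); print(s['ee_pos'],p,s['ft_force'],s['width'])
effector.clamp(); s=sensors.observe(); print(s['clock'],s['width'],s['ee_pos'],s['ft_force'])
if s['width']>.012:
    ctrl.movel(p+[0,0,.13],.12)
    s=sensors.observe();m=eyes.camera_model('wrist');pic,d=eyes.snapshot('wrist');np.savez('pics/g2.npz',p=pic,d=d)
    cv2.imwrite('pics/g2.png',pic[...,::-1]); print(s['clock'],s['width'],s['ft_force'])
    inhand(s,m,pic,d)
    for a in [(-.12,.07),(-.086,.04),(-.086,.0065),(-.041,.0065)]:
        pp,qq=atslope(*a); print(a,pp.round(3),planner.ik(pp,qq))
E
```

```text
21:def tool(grip,F,back=0): # tcp pose for fork_grip at grip
22-    return np.array(grip)+F.apply([0,0,-.049]), (F*FT).as_quat()
False
[ 0.4404463  -0.35010065 -0.00729229] [ 0.4401 -0.3498 -0.008 ] [0.24044667 0.61550756 0.00650075] 0.09285616090313262
15.5083 0.01796291714489863 [ 0.44009033 -0.34981526 -0.00802637] [ 0.11754855 -0.64075194 -0.38136863]
16.7417 0.01811902565070521 [ 0.09611346 -0.52217488 -2.90173516]
prong top z at tip -0.0134 pitch -0.16 tipx 0.1096 y [-0.0246  0.0248] n 1482 | handle top 0.0107 pitch 0.25 yaw -0.57 2196
(-0.12, 0.07) [ 0.505 -0.207  0.079] [-0.7069612   0.03649802  1.7801907   0.45225912  1.59588626 -0.55914709]
(-0.086, 0.04) [ 0.513 -0.163  0.07 ] [-0.6398591   0.0041882   1.82850653  0.46929779  1.55266563 -0.50808812]
(-0.086, 0.0065) [ 0.517 -0.147  0.041] [-0.61343716  0.01847749  1.86482719  0.47680829  1.49607019 -0.50858612]
(-0.041, 0.0065) [ 0.524 -0.108  0.064] [-0.54969269 -0.03185016  1.87543809  0.49002474  1.50285588 -0.43590399]
```

View pics/g2.png

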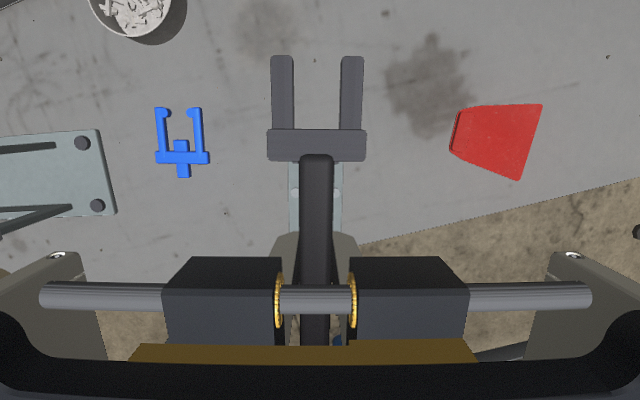

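The fork is held square: width 18 mm, prong tops at −13.4 mm, tips at 110 mm, as it should be. Moving above the slope and checking the prongs against the clip.

```bash
python3 - <<'E'
from h import *
p,q=atslope(-.13,.06); ctrl.move_ptp(p,q)
p,q=atslope(-.088,.03); ctrl.movel(p,.12)
s=sensors.observe();m=eyes.camera_model('wrist');pic,d=eyes.snapshot('wrist');np.savez('pics/s1.npz',p=pic,d=d)
cv2.imwrite('pics/s1.png',cv2.resize(pic[0:200,200:440,::-1],None,fx=2.5,fy=2.5)); print(s['clock'],s['ft_force'])
inhand(s,m,pic,d)
uv,P=cloud(m,d,(200,0,240,200)); S=FS.inv().apply(P-FACE)
k=(abs(S[:,1])<.04)
face=k&(abs(S[:,2])<.004)&(S[:,0]<.04)&(S[:,0]>-.03); print('face z',np.median(S[face,2]),'tilt',np.degrees(np.polyfit(S[face,0],S[face,2],1)[0]),np.degrees(np.polyfit(S[face,1],S[face,2],1)[0]),face.sum())
hd=k&(S[:,2]>.026)&(S[:,2]<.034)&(abs(S[:,0])<.03)&(abs(S[:,1])<.03); print('head',[(np.percentile(S[hd,i],1)+np.percentile(S[hd,i],99))/2 for i in(0,1)],[np.ptp(S[hd,i]) for i in(0,1)],np.median(S[hd,2]))
pr=k&(S[:,2]>.028)&(S[:,2]<.042)&(S[:,0]<-.06); print('prongs tip x',np.percentile(S[pr,0],99),'y',np.percentile(S[pr,1],[1,99]),'topz',np.median(S[pr,2]))
c=k&(S[:,2]>.007)&(S[:,2]<.011)
for lo in np.arange(-.1,-.01,.005):
    kk=c&(S[:,0]>=lo)&(S[:,0]<lo+.005)&(abs(S[:,1])<.0325)
    if kk.sum()>2: print(lo.round(3),kk.sum(),S[kk,1].min().round(4),S[kk,1].max().round(4),np.median(S[kk,2]).round(4))
E
```

```text
18.8583 [ 0.85538535 -0.12054118 -1.66721257]
prong top z at tip -0.0142 pitch -0.32 tipx 0.1103 y [-0.0255  0.0241] n 454 | handle top 0.0103 pitch 0.27 yaw -0.75 2147
  return _methods._mean(a, axis=axis, dtype=dtype,
  ret = ret.dtype.type(ret / rcount)
Traceback (most recent call last):
TypeError: expected non-empty vector for x
```

View pics/s1.png

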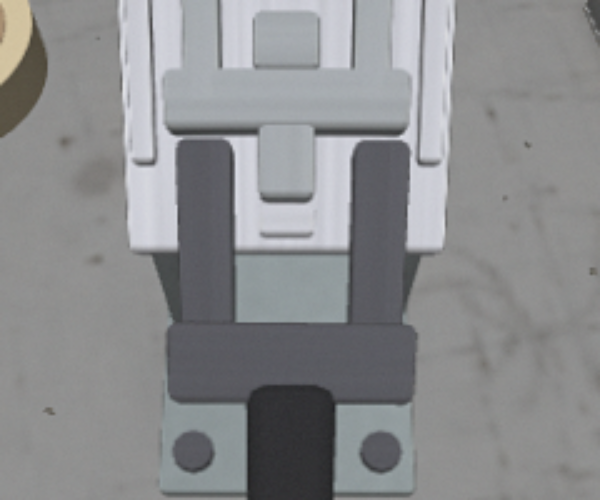

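The view shows the prongs (crop x 177–233 and 352–408) straddling the tail and lug, with their ends just short of the bridge's shoulders. One quick numeric check of heights, then I descend and push.

```bash
python3 - <<'E'
from h import *
m=eyes.camera_model('wrist');f=np.load('pics/s1.npz');d=f['d']
uv,P=cloud(m,d,(200,0,240,200)); S=FS.inv().apply(P-FACE); k=abs(S[:,1])<.04
fc=k&(abs(S[:,2])<.004)&(S[:,0]<-.02)&(S[:,0]>-.104); print('face z',np.median(S[fc,2]),fc.sum(),'edge x',S[fc,0].min())
pr=k&(S[:,2]>.026)&(S[:,2]<.042)&(S[:,0]<-.06)&(S[:,0]>-.115); print('tip x',np.percentile(S[pr,0],99),'y',np.percentile(S[pr,1],[1,99]),'topz',np.median(S[pr,2]))
b=k&(S[:,2]>.007)&(S[:,2]<.011)&(abs(S[:,1])<.031)&(abs(S[:,1])>.012); print('bridge lower edge',np.percentile(S[b&(S[:,0]<-.06),0],[1,5]))
t=k&(S[:,2]>.007)&(S[:,2]<.011)&(abs(S[:,1])<.0085)&(S[:,0]<-.08); print('tail y',np.percentile(S[t,1],[2,98]),'z',np.median(S[t,2]),'xmin',S[t,0].min())
# descend square to the face: aim prong bottom ~1 mm above the face
fz=float(np.median(S[fc,2])); top=float(np.median(S[pr,2])); dz=top-fz-.0112
p0=sensors.observe()['ee_pos']; n=FS.apply([0,0,1]); print('dz',dz)
if .018<dz<.030:
    print('touch',ctrl.movel(p0-n*dz,.05,f_stop=5)); s=sensors.observe(); print(s['clock'],(s['ee_pos']-p0)@n,FS.inv().apply(s['ft_force']))
    m=eyes.camera_model('wrist');pic,d=eyes.snapshot('wrist');np.savez('pics/s2.npz',p=pic,d=d)
    uv,P=cloud(m,d,(200,0,240,200)); S=FS.inv().apply(P-FACE)
    for w in(1,-1):
        q=(S[:,1]*w>.014)&(S[:,1]*w<.024)&(S[:,0]<-.081)&(S[:,0]>-.1); print('prong top',np.median(S[q,2]),'face',fz)
E
```

```text
face z 0.0005688416948685975 3997 edge x -0.10399905022677301
tip x -0.08778961870697656 y [-0.02543574  0.02377563] topz 0.03488897729866219
bridge lower edge [-0.07946284 -0.07882648]
tail y [-0.00561265  0.006761  ] z 0.009258244561083168 xmin -0.1034999133734581
dz 0.023120135603793585
touch False
19.5167 -0.023194865716674486 [-0.95218895 -0.39898457 -1.5186549 ]
prong top 0.01155891904315702 face 0.0005688416948685975
prong top 0.011482347206410766 face 0.0005688416948685975
```

```bash
python3 - <<'E'
from h import *
p0=sensors.observe()['ee_pos']; u=FS.apply([1,0,0])
for x in (.025,.038,.0445,.0475):
    r=ctrl.movel(p0+u*x,.04,f_stop=25); s=sensors.observe(); print(x,r,s['clock'].__round__(2),((s['ee_pos']-p0)@u).round(4),FS.inv().apply(s['ft_force']).round(1),s['width'].__round__(4))
    if r: break
m=eyes.camera_model('wrist');pic,d=eyes.snapshot('wrist');np.savez('pics/s3.npz',p=pic,d=d)
cv2.imwrite('pics/s3.png',cv2.resize(pic[0:200,200:440,::-1],None,fx=2.5,fy=2.5))
uv,P=cloud(m,d,(200,0,240,200)); S=FS.inv().apply(P-FACE)
b=(S[:,2]>.0075)&(S[:,2]<.0115)&(abs(S[:,1])<.031)&(abs(S[:,1])>.026)&(S[:,0]<-.02)
print('bridge x',np.percentile(S[b,0],[1,99]),b.sum())
t=(S[:,2]>.007)&(S[:,2]<.0115)&(abs(S[:,1])<.006)&(S[:,0]<-.03)&(S[:,0]>-.08); print('tail end',np.percentile(S[t,0],[1]))
E
```

```text
0.025 False 20.34 0.0245 [-11.7   0.2   1. ] 0.018
0.038 False 20.82 0.0385 [-1.3  0.2 -1.9] 0.0182
0.0445 False 21.12 0.0449 [-1.   0.3 -1.1] 0.0178
0.0475 False 21.38 0.0459 [-15.8  -0.7   1.5] 0.0177
bridge x [-0.04125172 -0.02763683] 354
tail end [-0.0572862]
```

View pics/s3.png

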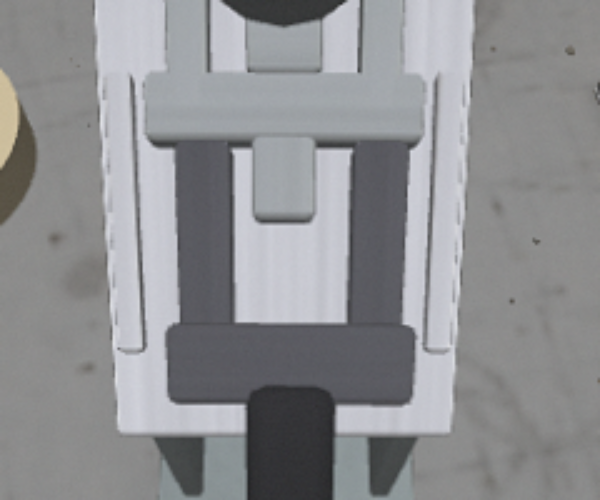

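The clip snapped: force went 12 N → 1 N, then hit a hard stop at 16 N. The bridge's lower edge is at −41 mm (home is −42) and the tooth is under the axle head. Backing off, re-measuring the fork in hand, and returning it.

```bash
python3 - <<'E'
from h import *
p0=sensors.observe()['ee_pos']; u=FS.apply([1,0,0]); n=FS.apply([0,0,1])
ctrl.movel(p0-u*.030,.08); ctrl.movel(p0-u*.04+n*.07,.15)
s=sensors.observe();m=eyes.camera_model('wrist');pic,d=eyes.snapshot('wrist');np.savez('pics/s4.npz',p=pic,d=d)
uv,P=cloud(m,d,(180,0,280,230)); S=FS.inv().apply(P-FACE)
b=(S[:,2]>.0075)&(S[:,2]<.0115)&(abs(S[:,1])<.031)&(abs(S[:,1])>.026)&(S[:,0]<-.02)
print('bridge x after',np.percentile(S[b,0],[1,99]) if b.sum() else None,b.sum())
p,q=tool(REST,FR); ctrl.move_ptp(p+[0,0,.11],q)
s=sensors.observe();m=eyes.camera_model('wrist');pic,d=eyes.snapshot('wrist');np.savez('pics/g3.npz',p=pic,d=d)
print(s['clock'],s['width'],s['ft_force']); inhand(s,m,pic,d)
E
```

```text
bridge x after [-0.04184527 -0.02844752] 190
24.0667 0.017482213893981528 [ 0.94399241  0.67684787 -2.08627658]
prong top z at tip -0.0135 pitch -0.36 tipx 0.1096 y [-0.0241  0.0253] n 1539 | handle top 0.0109 pitch -0.09 yaw -0.07 2188
```

```bash
python3 - <<'E'
from h import *
p,q=tool(REST,FR)
ctrl.movel(p+[0,0,.02],.12); print('touch',ctrl.movel(p+[0,0,.0005],.03,f_stop=6)); s=sensors.observe(); print(s['ee_pos']-p,s['ft_force'])
effector.open_gripper(); print(sensors.observe()['width'])
ctrl.movel(p+[0,0,.15],.15)
s=sensors.observe();m=eyes.camera_model('wrist');pic,d=eyes.snapshot('wrist'); print(s['clock'],s['ft_force'])
forkfit(pic,d,m,(285,88,65,142)); a=pic[60:300,200:440]
pm=(R.from_euler('z',-11.4,degrees=True)*R.from_euler('x',180,degrees=True)).as_quat()
ctrl.move_ptp([0.53,-0.05,0.33],pm); m=eyes.camera_model('wrist');pic,d=eyes.snapshot('wrist')
uv,P=cloud(m,d,(270,80,100,140)); S=FS.inv().apply(P-FACE)
b=(S[:,2]>.0075)&(S[:,2]<.0115)&(abs(S[:,1])<.031)&(abs(S[:,1])>.026)&(S[:,0]<-.02)
print('bridge x',np.percentile(S[b,0],[2,98]),b.sum()); c=pic[60:300,200:440]
cv2.imwrite('pics/e.png',cv2.resize(np.hstack([a,c])[...,::-1],(800,400),interpolation=cv2.INTER_CUBIC)); print(sensors.observe()['clock'])
E
```

```text
touch True
[-3.30348848e-04  2.69879527e-04 -2.63884043e-05] [-1.4297874   1.46046556  5.19312603]
0.09291547614124483
28.1 [-0.91713153  0.68447279 -0.75057666]
yaw -13.75 grip [ 0.4396 -0.3489] ztop 0.0519 slope [-0.0264  0.0515] t -0.0561 0.0525 tip 0.0898
bridge x [-0.03960544 -0.02734798] 44
29.5667
```

View pics/e.png

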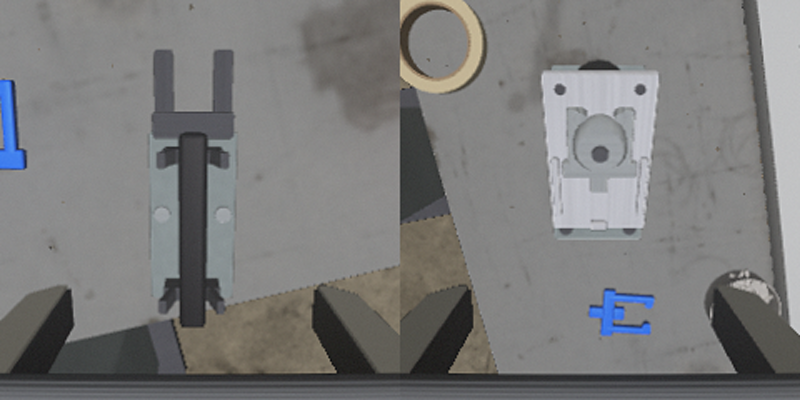

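The left half shows the fork seated in both notches, prongs forward. The right half shows the clip round the axle, arms past the head, with the bystanders untouched. The gripper is empty and clear, so I'm handing in.

```bash
python3 -c "
from h import *
print(ticket.sign_off(), sensors.observe()['clock'])"
```

```text
the job is handed in; nothing more can be done
the job is handed in; nothing more can be done
```

The clip is home in the axle groove and the fork is back in its rest. I handed the job in at about 30 s, with the gripper open and clear.

- **First grasp failed:** the finger ends sit about 30 mm behind the reported TCP, so the first close slid off the top of the handle, with about 21 N on the wrist. The fork stayed in its rest. I corrected the tool length and the second grasp held it square.
- **Clip:** the push force rose to about 12 N, fell to 1 N as the clip snapped in, then met a hard stop at 16 N. After I backed off, the bridge's lower edge measured −41.8 mm (nominal home −42). A later, more distant view of only 44 points gave −39.6 mm. I trust the closer one, and the picture shows the arms past the axle head.
- **Fork:** it lies in both notches with the prongs forward and the handle upright. The handle top is at 0.052 m as before, within about 1 mm of where it was and turned about 0.4° from its first pose.
- **Other things:** I moved nothing else, and what shows in the last views looks unmoved. I did not check every bystander.

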